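Pen up the reagent bottle and drop the gate latch

ROBOT

A 6-joint arm with a two-finger parallel gripper is mounted at the origin on a cart in front of the work surface, level with it; the furniture and walls round the work are solid. World frame = base frame: x ahead of the robot, y to its left, z up, the work surface at z = 0. Lengths are in m, angles in rad, forces in N, time in s.
With the tool pointing down it reaches from about 0.35 to 0.975 m from the base axis. Payload 7.1 kg.
Tool frame: the origin (TCP) lies midway between the tips of the shut fingers; the grasp point (between the pads) lies 19 mm behind it; z points along the fingers, y is the line along which they close (so a half turn about z gives the same grasp; the last joint's range is limited). The gripper opens to 88 mm and grips with 3 to 60 N. Pads are 20 mm wide; open, the fingers measure 115 mm over their backs; the gripper's body (75 mm by 178 mm) begins 61 mm behind the grasp point.
Start: joints at [-1.183, 0.423, 1.63, -0, 1.089, -0.019], TCP at [0.247, -0.574, 0.223] pointing down, gripper open.
Joint ranges: [-3, 3], [-0.9, 2.11], [0.09, 2.58], [-1.31, 4.45], [0.11, 2.69], [-2.54, 2.54]. Speed limits (rad/s): [2.39, 2.39, 3.01, 3.14, 3.14, 3.14].

INTERFACE

Orientations are given as a unit quaternion [w, x, y, z].
In Python, from station import move_pose, movel, movej, command_gripper, wait, inverse_kinematics, read_camera, camera_info, MotionError, job_done, get_time, get_joint_pos, get_qvel, get_effort, get_tcp_pos, get_ee_rot, get_ft_force, get_ft_torque, get_grip_width, get_finger_force gives the robot as it stands. Calls block until the motion is done:
- move_pose(position, orientation): joint-space move of the TCP to a pose.
- movel(position, frame=None, v=0.15, until_force=None): straight line of the TCP; frame=None keeps the orientation; v is the mean speed in m/s. With until_force (N) it stops when the force on the tool has changed by that much, and returns True; else False.
- movej(angles): joint-space move.
- command_gripper(opening): opening from 0.0 (shut) to 1.0 (fully open); the grip force is fixed at half the most; returns when the fingers have stopped.
- wait(seconds).
- inverse_kinematics(position, orientation): joint angles nearest the present ones, or None.
- read_camera(name): name is "scene" or "top"; returns the picture (384x512x3 uint8, red, green, blue); there is no depth.
- camera_info(name): a dict with "intrinsics" (3x3 intrinsics, pixels), "T" (4x4, takes a point from camera to world coordinates). Camera axes: x right, y up, looking along -z (the intrinsics and any distortion apply to the point x, -y, -z); pixel columns grow to the right and rows downward; lengths in m; the calibration is good to about 2 mm. A picture is of the moment at which its call begins. camera_info takes no time and is no camera call.
A pose or a line that the arm cannot do raises MotionError and nothing moves.
- job_done(): hands the job in; it is judged then, once.
Readings, each from a call of its own:
- get_time(): time.
- get_joint_pos(): joint angles.
- get_qvel(): joint speeds.
- get_effort(): joint torques, N m.
- get_tcp_pos(): TCP position.
- get_ee_rot(): TCP orientation.
- get_ft_force(): force on the tool from outside, world axes, zero at the start.
- get_ft_torque(): the same for the moment, N m.
- get_grip_width(): opening from 0.0 (shut) to 1.0 (fully open).
- get_finger_force(): force on a finger pad.
Only numpy, scipy, OpenCV 4.12 (cv2) and the standard library are available. Lean on these libraries where they do the work, as an engineer would, in place of code of your own. Each camera call takes 0.05 s, during which the arm holds its last target. There are 200 camera calls.

TASK

Put the square reagent bottle back in its bench pen: set it down gently, upright, inside the pen, and let go of it while the gate still stands open. Then swing the gate shut with its latch bar lifted over the striker, and let the bar drop into the catch so that the gate is held. Leave the cup, the petri dish and the computer mouse where they are.

Things in the scene. Friction and masses are not known exactly. Their poses are not given: they have to be found in the camera images.
- pen: fixed bottle pen: grey base 170 x 210 x 6 mm, clear walls with aluminium rails at the back and both sides, 64 mm above the origin, gate at the front. Origin under the middle of the base, 8 mm above the desk (feet); x from the gate (-x, facing the robot's right) to the back wall, y to the hinge side, z up. Inside free from x -80 to +67 mm, y -78 to +78 mm. Latch post at the front at y -76 to -110 mm
- pen_floor (a point): middle of the pen's floor (top of the base plate, 14 mm above the desk); axes as the pen's
- shield_edge (a point): on the lower front edge of the level sheet-metal shield on the latch post, above the shut latch's handle, 148 mm above the desk; axes as the pen's. The shield is 5 mm thick and reaches 56 mm back, 60 mm to +y, 78 mm to -y. With the gate shut an upright gripper on the handle strikes it; a tool leaning 30 to 50 degrees out to the gate's -x side clears it
- gate_hinge (a point): on the gate's upright hinge axis, 53 mm above the desk, at x -85, y +83 mm in the pen. Its axes turn with the gate (at 0 as the pen's): -y runs along the gate to its free end, -x out of its outer face. The gate is a clear panel in an aluminium frame, 154 mm long, 8 mm thick, from 20 to 76 mm above the desk
- gate (a joint): gate angle, rad: 0 = shut, grows as the free end swings out of the pen (clockwise from above), up to 1.0. Light friction: it stays where it is left. With the bar down it stops against the striker about 0.1 ajar
- bar (a joint): latch bar angle, rad: 0 = level, at rest on a stop; grows as the handle is lifted, up to 0.6; falls when let go. Steel strip 148 x 14 x 8 mm, 90 g, before the gate's outer face. Pivot axis level and square to the gate, 45 mm along the gate from the hinge axis; the nose reaches 138 mm from the pivot, past the gate's free end. 0.16 just clears the striker, 0.25 to 0.35 clears it well
- latch_grip (a point): where to hold the bar's handle: on the axis of a round black handle, 14 mm thick, sticking 52 mm straight out of the bar's outer face (along the gate's -x), ending in an 18 mm knob. The point is 32 mm out from the bar, 75 mm from the pivot, 48 mm along the gate's -x and (bar down) 120 mm along its -y from the hinge axis, 53 mm above the desk. Axes turn with gate and bar
- striker_top (a point): middle of the top edge of the striker, a steel lip 22 mm long, 6 mm thick at the front of the catch, 64 mm above the desk and 18 mm above the underside of the resting bar. Behind it is the catch, a slot 17 mm wide, open at the top, where the bar lies when the gate is shut; axes as the pen's
- bottle_mid (a point): middle of the square reagent bottle, half-way up (84 mm above its underside); z is the bottle's up axis. 168 mm high; square body 76 x 76 mm up to 130 mm, above it a round white screw cap 52 mm in diameter (137 to 168 mm, fixed): lift it by the cap. 0.3 to 0.6 kg
- bottle: the same square reagent bottle, origin at the middle of its underside, z up
- cup: bystander: empty white plastic cup, 76 mm wide, 79 mm high; origin under its middle
- dish: bystander: petri dish with lid, 73 mm wide, 15 mm high; origin under its middle
- pc_mouse: bystander: computer mouse 105 x 58 x 38 mm; origin under its middle
There are look-alikes about, which are no part of the job. Leave any green look-alike of the bottle alone.

How it is judged:
By the outcome, as a careful person would: the job done as asked, in the order asked, and still so for the second after the job is handed in, with the robot touching nothing.
It also fails if it takes over 51 s, if anything falls off the work surface, if the arm or the gripper's body presses on something with over 40 N, if the wrist force passes 120 N, or if a joint passes its speed limit or range.

## Working session

There is one attempt and no reset: what is moved stays moved. The work goes in short steps, each a Python script; the robot and the scene stay as the last script left them, time stands still between calls to the robot, and variables do not carry over. Pictures are saved under pics/ and viewed, at most 10 in all, crops included, and the job is handed in when it is done.

```bash
mkdir -p pics; ls; cat > h.py <<'E'
import numpy as np, cv2
from station import *
def cam(n):
    i=camera_info(n); return np.array(i["intrinsics"]),np.array(i["T"]),i
def ray(n,u,v):
    K,T,i=cam(n); d=i.get("distortion")
    p=cv2.undistortPoints(np.array([[[u,v]]],float),K,None if d is None else np.array(d,float))[0,0]
    return T[:3,3], T[:3,:3]@np.array([p[0],-p[1],-1.])
def onz(n,u,v,z):
    o,d=ray(n,u,v); return o+d*(z-o[2])/d[2]
def proj(n,P):
    K,T,i=cam(n); q=(np.array(P)-T[:3,3])@T[:3,:3]; q=q*[1,-1,-1]; d=i.get("distortion")
    return cv2.projectPoints(q.reshape(-1,1,3),np.zeros(3),np.zeros(3),K,None if d is None else np.array(d,float))[0][:,0]
def snap(n,f):
    im=read_camera(n); cv2.imwrite(f"pics/{f}.png",cv2.cvtColor(im,cv2.COLOR_RGB2BGR)); return im
E
python3 - <<'E'
from h import *
for n in("top","scene"):
    im=snap(n,n+"0"); print(camera_info(n))
a=[cv2.resize(cv2.imread(f"pics/{n}0.png"),(800,600),interpolation=cv2.INTER_CUBIC) for n in("top","scene")]
cv2.imwrite("pics/t0.png",a[0]);cv2.imwrite("pics/s0.png",a[1])
E
```

```text
pics
{'intrinsics': array([[497.04884854,   0.        , 249.26303359],
       [  0.        , 497.04884854, 189.79610854],
       [  0.        ,   0.        ,   1.        ]]), 'T': array([[ 0.00871068,  0.99000689, -0.1407497 ,  0.35042419],
       [-0.99992841,  0.00746889, -0.00934852, -0.01084778],
       [-0.00820386,  0.14082105,  0.99000107,  1.65618092],
       [ 0.        ,  0.        ,  0.        ,  1.        ]])}
{'intrinsics': array([[358.89014957,   0.        , 254.21105623],
       [  0.        , 358.89014957, 189.60923567],
       [  0.        ,   0.        ,   1.        ]]), 'T': array([[-0.63760242,  0.33474385, -0.69383695, -0.28685022],
       [-0.77031877, -0.28696835,  0.5694367 ,  0.64761384],
       [-0.00849381,  0.89754984,  0.44083118,  0.63607255],
       [ 0.        ,  0.        ,  0.        ,  1.        ]])}
```

View pics/t0.png

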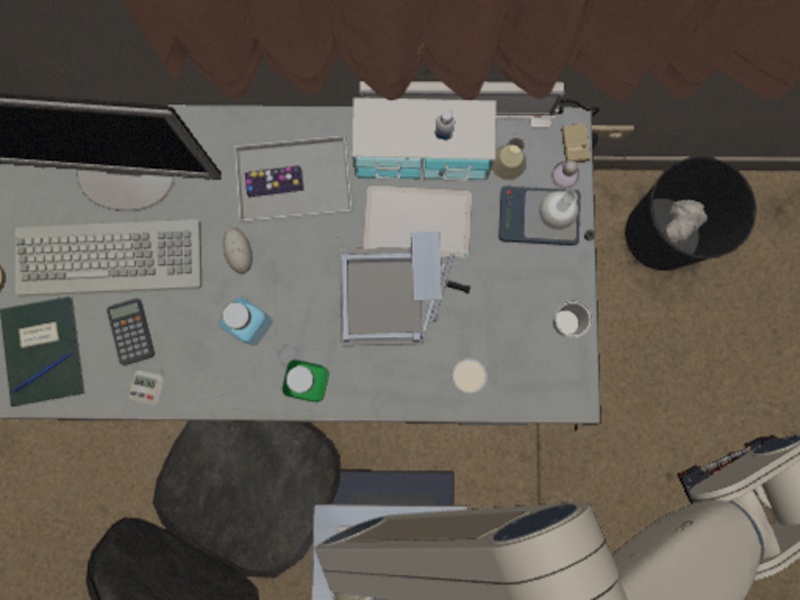

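View pics/s0.png

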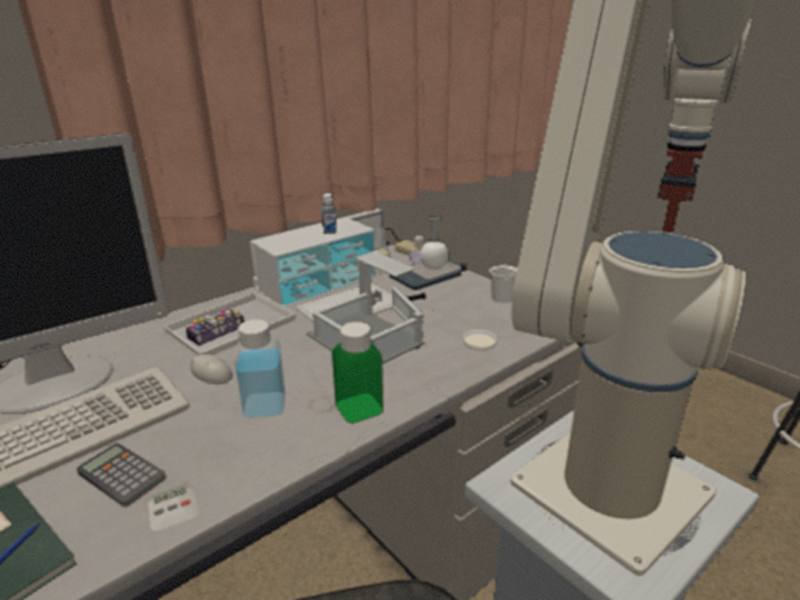

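The top view shows the pen at about (385,295) with the gate at its right, ajar, and the black handle at (458,287). The shield is at (426,265), the blue bottle's cap at (237,315) and the green look-alike at (305,380). Next I'll zoom in on the pen and get the colour measurements.

```bash
python3 - <<'E'
from h import *
t=cv2.imread("pics/top0.png"); s=cv2.imread("pics/scene0.png")
c=cv2.resize(t[140:230,205:315],None,fx=7,fy=6.6,interpolation=cv2.INTER_CUBIC)
c=cv2.resize(t[140:225,205:312],(749,595),interpolation=cv2.INTER_CUBIC)  # x7
cv2.imwrite("pics/pz.png",c)
h=cv2.cvtColor(t,cv2.COLOR_BGR2HSV)
print("cyan hsv",h[205,160],t[202,152])
m=cv2.inRange(h,(90,60,80),(110,255,255)); 
n,l,st,ce=cv2.connectedComponentsWithStats(m)
for i in range(1,n):
    if st[i,4]>60:
        print(st[i],ce[i])
# white cap blob near bottle
w=cv2.inRange(h,(0,0,170),(180,45,255))
n,l,st,ce=cv2.connectedComponentsWithStats(w)
for i in range(1,n):
    if st[i,4]>60 and st[i,1]>120: print("w",st[i],ce[i])
K,T,_=cam("top")
E
```

```text
cyan hsv [ 98  66 132] [177 176 173]
[227 101  42  13 234] [247.2991453  109.65384615]
[271 102  44  12 296] [292.94256757 105.32432432]
[141 191  32  29 332] [159.5        207.06024096]
w [351 124  17  16 142] [357.66901408 132.37323944]
w [143 194  15  15 173] [150.21387283 201.39306358]
w [356 199  14  15 156] [362.33974359 205.6474359 ]
w [ 14 208  22  11  71] [ 27.32394366 213.88732394]
w [290 230  21  21 319] [299.85579937 240.20376176]
w [184 235  15  16 183] [191.30601093 242.38797814]
w [342 337  27  30 459] [354.44662309 351.45969499]
w [352 362  25  22 360] [364.14166667 374.27222222]
```

View pics/pz.png

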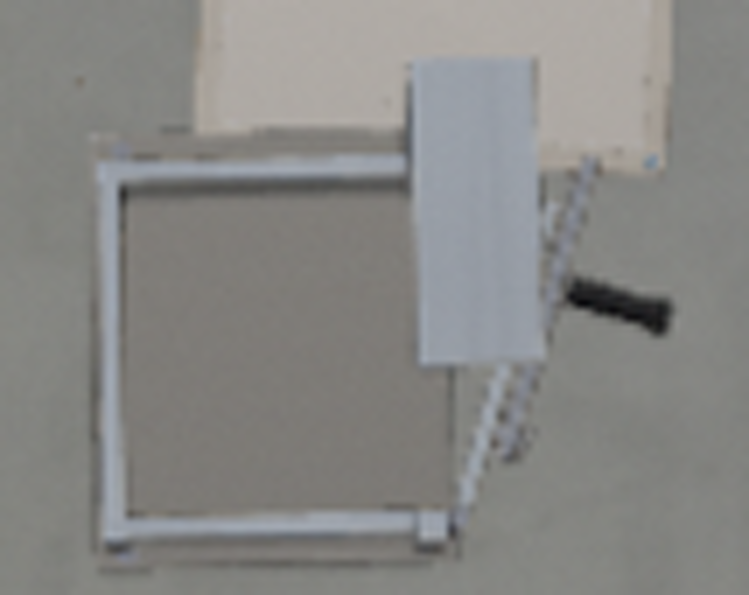

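The crop shows the pen rails with inner corners near (125,188), (125,516) and (415,512), the handle running from (570,290) to the knob at (665,315), and the shield from (412,60) to (545,363).

```bash
python3 - <<'E'
from h import *
P=lambda u,v,z:onz("top",205+(u+.5)/7-.5,140+(v+.5)/7-.5,z)[:2].round(4)
for nm,u,v,z in [("railBackFar_out",98,165,.072),("railBackNear_out",106,543,.072),("farrail_out_r",408,155,.072),("nearfront_out",447,538,.072),("near_in_l",126,516,.072),("far_in_l",125,188,.072),("base_nl",100,570,.014),("base_nr",458,556,.014),
 ("sh_fl",412,60,.153),("sh_fr",537,58,.153),("sh_nr",546,362,.153),("sh_nl",420,364,.153),
 ("h0",572,291,.053),("knob",668,316,.053),("gate_hinge",458,525,.076),("barroot",512,455,.06),("bartip",590,160,.06)]:
    print(nm,P(u,v,z))
print("cap",onz("top",150.2,201.4,.168).round(4))
t=cv2.imread("pics/top0.png"); s=cv2.imread("pics/scene0.png")
a=cv2.resize(t[180:230,130:185],(440,400),interpolation=cv2.INTER_CUBIC)
b=cv2.resize(s[200:270,145:190],(257,400),interpolation=cv2.INTER_CUBIC)
cv2.imwrite("pics/bz.png",np.hstack([a,b]))
E
```

```text
railBackFar_out [0.6623 0.1045]
railBackNear_out [0.4867 0.0978]
farrail_out_r [ 0.668  -0.0392]
nearfront_out [ 0.4902 -0.0579]
near_in_l [0.4991 0.0888]
far_in_l [0.6515 0.0918]
base_nl [0.4788 0.1044]
base_nr [ 0.4868 -0.0648]
sh_fl [ 0.6945 -0.0393]
sh_fr [ 0.6958 -0.0945]
sh_nr [ 0.5603 -0.0983]
sh_nl [ 0.559  -0.0434]
h0 [ 0.6078 -0.1163]
knob [ 0.5963 -0.161 ]
gate_hinge [ 0.4958 -0.0627]
barroot [ 0.5299 -0.0881]
bartip [ 0.6686 -0.1244]
cap [0.5244 0.302  0.168 ]
```

View pics/bz.png

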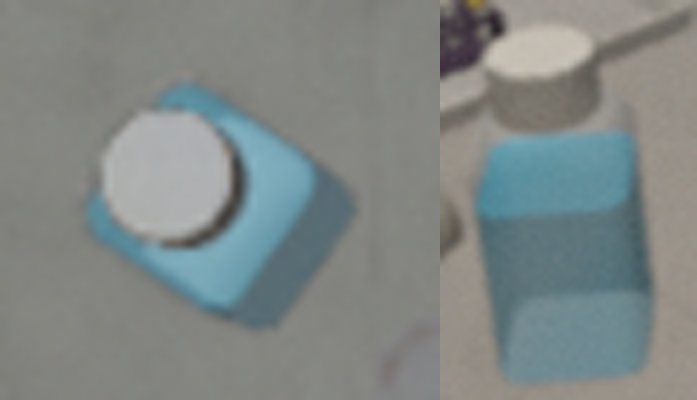

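The crop shows the blue bottle's shoulder as a square turned about 35°, with its cap centred at (170,175). I'll pick it up now.

```bash
cat >> h.py <<'E'
from scipy.spatial.transform import Rotation as Ro
TH=np.radians(91.9); C=np.array([.5775,.0235])
XP=np.array([np.cos(TH),np.sin(TH)]); YP=np.array([-XP[1],XP[0]])
def quat(y,z):
    z=np.array(z,float)/np.linalg.norm(z); y=np.array(y,float); y-=z*(y@z); y/=np.linalg.norm(y)
    q=Ro.from_matrix(np.c_[np.cross(y,z),y,z]).as_quat(); return q[[3,0,1,2]]
def down(psi): return quat([np.cos(psi),np.sin(psi),0],[0,0,-1])
def pen(x,y): return C+x*XP+y*YP
E
python3 - <<'E'
from h import *
print(get_time(), onz("top",155.2,203.7,.13)[:2])
P=lambda u,v:onz("top",130+(u+.5)/8-.5,180+(v+.5)/8-.5,.13)[:2]
for a,b in [((90,230),(215,310)),((205,85),(310,160)),((235,305),(315,185))]:
    d=P(*b)-P(*a); print(np.degrees(np.arctan2(d[1],d[0]))%90)
p=pen(.015,.020)
for d in range(-90,91,30):
    a=inverse_kinematics([.524,.302,.25],down(np.radians(d))); b=inverse_kinematics([*p,.3],down(np.radians(d+37)))
    print(d,None if a is None else np.round(a,2),None if b is None else np.round(b,2))
E
```

```text
0.1 [0.52175705 0.29422161]
58.276812882595806
55.20778268941757
57.840605455854295
-90 [ 0.5   0.36  1.65 -0.    1.13  2.07] [ 0.05  0.24  1.7  -0.    1.2   0.97]
-60 [ 0.5   0.36  1.65 -0.    1.13  1.55] [ 0.05  0.24  1.7  -0.    1.2   0.45]
-30 [ 0.5   0.36  1.65 -0.    1.13  1.03] [ 0.05  0.24  1.7  -0.    1.2  -0.08]
0 [ 0.5   0.36  1.65 -0.    1.13  0.5 ] [ 0.05  0.24  1.7  -0.    1.2  -0.6 ]
30 [ 0.5   0.36  1.65 -0.    1.13 -0.02] [ 0.05  0.24  1.7  -0.    1.2  -1.12]
60 [ 0.5   0.36  1.65 -0.    1.13 -0.54] [ 0.05  0.24  1.7  -0.    1.2  -1.65]
90 [ 0.5   0.36  1.65 -0.    1.13 -1.07] [ 0.05  0.24  1.7  -0.    1.2  -2.17]
```

```bash
python3 - <<'E'
from h import *
q=down(np.radians(15)); p=pen(.015,.020)
move_pose([.524,.301,.26],q); print(get_time())
print(movel([.524,.301,.139],v=.2,until_force=6),get_tcp_pos(),get_time())
command_gripper(0.0); print(get_grip_width(),get_finger_force())
movel([.524,.301,.34],v=.2); print(get_ft_force(),get_grip_width(),get_time())
move_pose([*p,.34],down(np.radians(15+35))); print(get_time(),get_tcp_pos())
for n in("top","scene"): snap(n,n+"1")
t=cv2.imread("pics/top1.png")[90:240,180:330]; s=cv2.imread("pics/scene1.png")[70:270,140:320]
cv2.imwrite("pics/c1.png",np.hstack([cv2.resize(t,(400,400)),cv2.resize(s,(360,400))]))
E
```

```text
3.3083
False [0.52471222 0.30123042 0.13978193] 4.0667
0.5754087641141774 29.99728130263975
[-0.24140084 -0.41510628 -4.75244005] 0.5752631265173107 5.9
6.9333 [0.55689805 0.03836566 0.33946164]
```

View pics/c1.png

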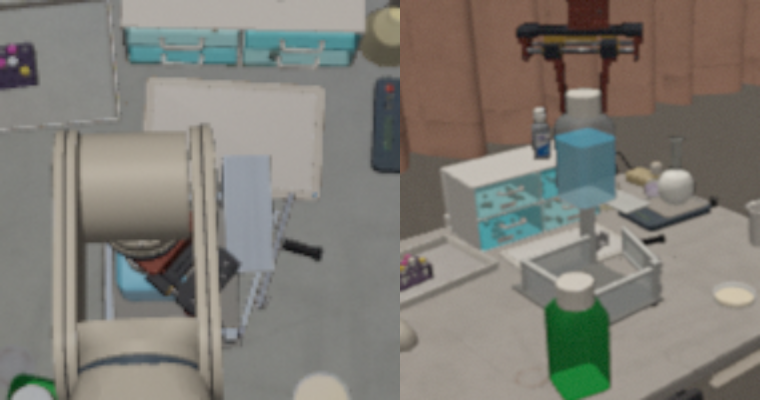

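The bottle is held upright, square with the pen and above it. I'll lower it now.

```bash
python3 - <<'E'
from h import *
p=pen(.015,.020)
movel([*p,.172],v=.15); print(get_ft_force(),get_tcp_pos())
print(movel([*p,.148],v=.02,until_force=2.5),get_tcp_pos(),get_ft_force(),get_time())
command_gripper(0.95); wait(.2)
movel([*p,.30],v=.2); print(get_time(),get_ft_force())
# test grip IK at gate angles
H=pen(-.085,.083)
for g in (.287,.15,0.):
  for lean in (40,):
    a=TH-g; x=np.array([np.cos(a),np.sin(a),0]); y=np.array([-x[1],x[0],0])
    gp=np.array([*H,.053])-.048*x-.12*y
    L=np.radians(lean); z=np.array([0,0,-np.cos(L)])+np.sin(L)*x
    for sg in(1,-1):
      r=inverse_kinematics(gp+.019*z,quat(sg*y,z)); print(g,sg,gp.round(3),None if r is None else np.round(r,2))
E
```

```text
[-0.74965167 -0.05975838 -4.4796021 ] [0.5577095  0.03791076 0.17286904]
True [0.55710142 0.0379751  0.15324169] [1.44107584 1.60931193 4.63404725] 9.175
10.9583 [ 0.5743442  -0.4807205   0.56718488]
0.287 1 [ 0.601 -0.141  0.053] [-0.54  0.8   1.68  0.78  1.06  2.31]
0.287 -1 [ 0.601 -0.141  0.053] [-0.54  0.8   1.68  0.78  1.06 -0.83]
0.15 1 [ 0.611 -0.126  0.053] [-0.5   0.82  1.62  0.72  1.13  2.29]
0.15 -1 [ 0.611 -0.126  0.053] [-0.5   0.82  1.62  0.72  1.13 -0.85]
0.0 1 [ 0.619 -0.108  0.053] [-0.46  0.85  1.56  0.65  1.2   2.26]
0.0 -1 [ 0.619 -0.108  0.053] [-0.46  0.85  1.56  0.65  1.2  -0.88]
```

```bash
cat >> h.py <<'E'
H=pen(-.085,.083)
def gpose(g,b,back=0.,lean=42,off=(0,0,0)):
    a=TH-g; x=np.array([np.cos(a),np.sin(a),0]); y=np.array([-x[1],x[0],0]); Z=np.array([0,0,1.])
    pt=np.array([*H,.053])-.048*x-.045*y+.075*(-y*np.cos(b)+Z*np.sin(b))
    L=np.radians(lean); yb=y*np.cos(b)-Z*np.sin(b); zb=Z*np.cos(b)+y*np.sin(b)
    z=-np.cos(L)*zb+np.sin(L)*x
    return pt+z*(.019-back)+off[0]*x+off[1]*y+off[2]*Z, quat(-yb,z)
E
python3 - <<'E'
from h import *
for g in np.linspace(.287,-.02,5):
  for b in(0,.3): p,q=gpose(g,b); assert inverse_kinematics(p,q) is not None
p,q=gpose(.287,0,.13); move_pose(p+[0,0,.10],q); print(get_time(),get_joint_pos())
command_gripper(.55)
movel(p,v=.2); print(get_time(),get_tcp_pos(),p)
for n in("top","scene"): snap(n,n+"2")
t=cv2.imread("pics/top2.png")[130:250,200:320]; s=cv2.imread("pics/scene2.png")[150:250,180:300]
cv2.imwrite("pics/c2.png",np.hstack([cv2.resize(t,(400,400),interpolation=2),cv2.resize(s,(400,333),interpolation=2)[:333] if 0 else cv2.resize(s,(400,400),interpolation=2)]))
E
```

```text
12.0167 [-0.67759964  0.56587537  1.56250506  0.66477942  1.41160494 -0.67137882]
13.3833 [ 0.58317366 -0.21291564  0.13593637] [ 0.58281298 -0.21269504  0.13548908]
```

View pics/c2.png

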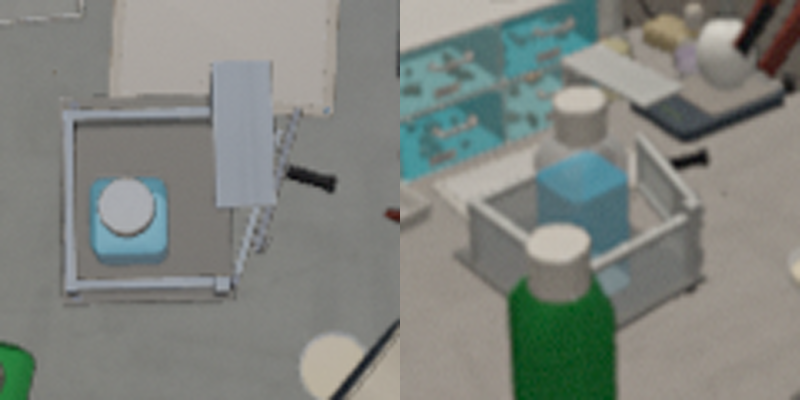

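The bottle stands upright and square in the pen, and the gate has not moved. Next I'll grip the handle and lift the bar.

```bash
python3 - <<'E'
from h import *
p,q=gpose(.287,0); print(movel(p,v=.12,until_force=5),get_tcp_pos(),get_time())
f0=get_ft_force()
for w in(.3,.22): command_gripper(w); print(w,(get_ft_force()-f0).round(2),get_finger_force())
command_gripper(0); print(get_grip_width()*88,(get_ft_force()-f0).round(2),get_finger_force(),get_time())
for b in(.1,.2,.3):
    p,q=gpose(.287,b); movel(p,frame=q,v=.05); print(b,(get_ft_force()-f0).round(2),get_grip_width())
for n in("top","scene"): snap(n,n+"3")
t=cv2.imread("pics/top3.png")[130:250,200:320]; s=cv2.imread("pics/scene3.png")[150:250,200:320]
cv2.imwrite("pics/c3.png",np.hstack([cv2.resize(t,(400,400),interpolation=2),cv2.resize(s,(400,400),interpolation=2)]))
print(get_time())
E
```

```text
False [ 0.60503817 -0.12917577  0.0394115 ] 14.7167
0.3 [ 0.09 -1.11 -0.18] 0.0
0.22 [ 0.63 -0.55  0.12] 0.0
14.00577321702052 [ 3.3   0.42 -2.02] 28.442803267389536 15.9083
0.1 [ 5.43  0.06 -0.9 ] 0.15644306144772743
0.2 [ 5.76  0.14 -0.25] 0.15593535542635056
0.3 [ 5.08 -0.02 -0.09] 0.15622308386474446
16.9083
```

View pics/c3.png

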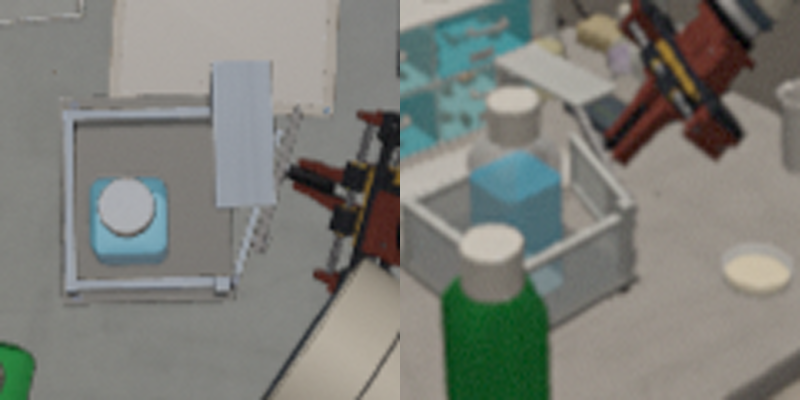

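The handle is held (14 mm between the pads) and the bar is lifted. Next I'll swing the gate shut in arc steps while watching the force.

```bash
python3 - <<'E'
from h import *
f0=get_ft_force()
for g in np.append(np.linspace(.287,.02,9)[1:],[.0]):
    p,q=gpose(g,.3); s=movel(p,frame=q,v=.06,until_force=15); f=get_ft_force()
    print(round(g,3),s,(f-f0).round(1),np.linalg.norm(get_tcp_pos()-p).round(4),get_grip_width().round(3))
    if s: break
print(get_time(),get_ft_torque())
snap("top","top4");snap("scene","scene4")
t=cv2.imread("pics/top4.png")[130:250,200:320]; s=cv2.imread("pics/scene4.png")[150:250,200:320]
cv2.imwrite("pics/c4.png",np.hstack([cv2.resize(t,(400,400),interpolation=2),cv2.resize(s,(400,400),interpolation=2)]))
E
```

```text
Traceback (most recent call last):
AttributeError: 'float' object has no attribute 'round'
```

```bash
python3 - <<'E'
from h import *
f0=get_ft_force()
for g in np.append(np.linspace(.287,.02,9)[2:],[.0]):
    p,q=gpose(g,.3); s=movel(p,frame=q,v=.06,until_force=15); f=get_ft_force()
    print(round(g,3),s,(f-f0).round(1),np.linalg.norm(get_tcp_pos()-p).round(4),round(get_grip_width(),3))
    if s: break
print(get_time(),get_ft_torque())
snap("top","top4");snap("scene","scene4")
t=cv2.imread("pics/top4.png")[130:250,200:320]; s=cv2.imread("pics/scene4.png")[150:250,200:320]
cv2.imwrite("pics/c4.png",np.hstack([cv2.resize(t,(400,400),interpolation=2),cv2.resize(s,(400,400),interpolation=2)]))
E
```

```text
0.22 False [ 0.8 -0.3  0.7] 0.0007 0.159
0.187 False [1.8 0.6 0.3] 0.0008 0.159
0.154 False [2.1 0.4 0.8] 0.0009 0.157
0.12 False [ 0.8 -0.5  0.7] 0.001 0.158
0.087 False [ 2.5 -0.1 -0. ] 0.0011 0.158
0.053 False [ 1.2 -0.2  1.3] 0.0012 0.16
0.02 False [2.5 0.1 1.1] 0.0013 0.156
0.0 False [0.9 0.1 0.2] 0.0013 0.155
19.1583 [-0.01122765 -0.87452598 -1.12868778]
```

View pics/c4.png

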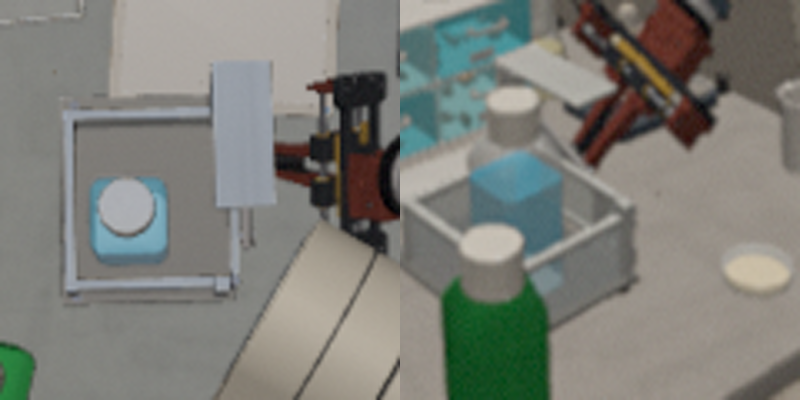

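The gate looks closed. I'll press gently to find the stop, then lower the bar.

```bash
python3 - <<'E'
from h import *
from scipy.optimize import brentq
g=0.
for k in range(4):
    g-=.015; p,q=gpose(g,.3); s=movel(p,frame=q,v=.03,until_force=6); print(g,s,get_ft_force().round(1),get_tcp_pos())
    if s: break
t=get_tcp_pos(); ga=min(np.linspace(-.08,.05,261),key=lambda g:np.linalg.norm(gpose(g,.3)[0]-t)); print("g at stop",ga)
f0=get_ft_force()
for b in(.2,.14,.09,.04):
    p,q=gpose(ga,b); s=movel(p,frame=q,v=.04,until_force=8); print(b,s,(get_ft_force()-f0).round(1))
    if s: break
print(get_time())
E
```

```text
-0.015 False [7.4 0.3 0.6] [ 0.62098542 -0.09405259  0.06196185]
-0.03 False [ 6.1 -1.4  1.5] [ 0.62132221 -0.09272979  0.06173503]
-0.045 False [ 3.9 -8.5  0. ] [ 0.62144271 -0.09239899  0.06110657]
-0.06 False [  0.1 -15.2  -0.9] [ 0.62150525 -0.09206411  0.06053118]
g at stop -0.03
0.2 True [-0.2 14.6  0.6]
20.4667
```

```bash
python3 - <<'E'
from h import *
for b in(.24,.18,.14,.10,.06,.03,.01):
    p,q=gpose(-.027,b); s=movel(p,frame=q,v=.04,until_force=10); print(b,s,get_ft_force().round(1),get_tcp_pos().round(4),p.round(4))
    if s: break
print(get_time())
E
```

```text
0.24 False [5.9 0.5 0.1] [ 0.6218 -0.0928  0.0576] [ 0.6205 -0.0921  0.0571]
0.18 False [ 5.9 -0.6  1.1] [ 0.6219 -0.0928  0.0528] [ 0.6206 -0.0921  0.0525]
0.14 False [ 7.1 -0.1  0.7] [ 0.6219 -0.0928  0.0498] [ 0.6205 -0.0921  0.0495]
0.1 False [ 6.6 -0.4  0.5] [ 0.6217 -0.0928  0.0467] [ 0.6203 -0.0922  0.0464]
0.06 False [ 5.6 -0.2  0.4] [ 0.6214 -0.0928  0.0436] [ 0.62   -0.0922  0.0434]
0.03 False [ 7.5 -0.4  0.2] [ 0.621  -0.0928  0.0413] [ 0.6197 -0.0922  0.0411]
0.01 False [ 6.9 -0.7 -0.1] [ 0.6208 -0.0929  0.0398] [ 0.6194 -0.0922  0.0396]
22.2333
```

The bar went down without touching anything. I'll give it a gentle tug to check that it holds, then release and withdraw.

```bash
python3 - <<'E'
from h import *
p,q=gpose(.06,.01); s=movel(p,frame=q,v=.03,until_force=8); print("tug",s,get_ft_force().round(1),get_tcp_pos().round(4))
t=get_tcp_pos()
p,q=gpose(-.012,.01); 
command_gripper(.5); wait(.2); print(get_ft_force().round(1))
R=Ro.from_quat(np.roll(get_ee_rot(),-1)).as_matrix(); t=get_tcp_pos()
movel(t-.13*R[:,2],v=.15); t=get_tcp_pos(); movel(t+[-.05,-.12,.10],v=.25); print(get_time(),get_tcp_pos())
wait(.3); snap("top","top5");snap("scene","scene5")
a=cv2.imread("pics/top5.png")[150:225,240:315]; s=cv2.imread("pics/scene5.png")[150:250,200:320]
cv2.imwrite("pics/c5.png",np.hstack([cv2.resize(a,(400,400),interpolation=2),cv2.resize(s,(400,400),interpolation=2)]))
E
```

```text
tug True [2.9 2.  1.3] [ 0.6202 -0.0964  0.0401]
[-0.4 -0.3  0.5]
25.1833 [ 0.57038246 -0.30170175  0.23457173]
```

View pics/c5.png

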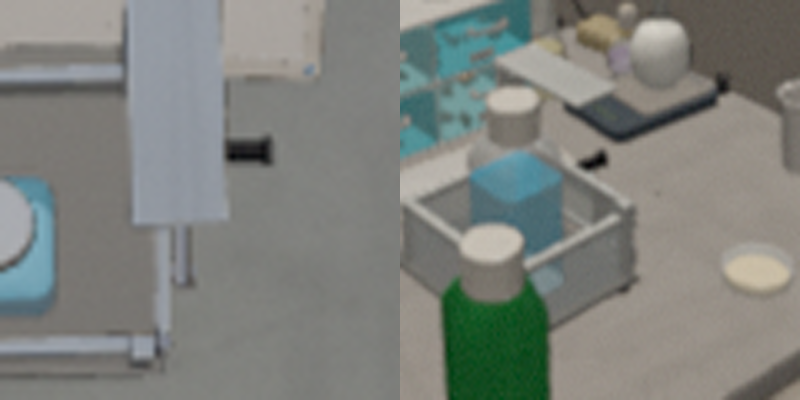

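The view shows the gate in line with the rails, the bar parallel to it and level, and the bottle upright inside. The tug met the catch after about 3.5 mm.

```bash
python3 -c "
from h import *
print(job_done(),get_time())"
```

```text
the job is handed in; nothing more can be done
the job is handed in; nothing more can be done
```

I set the bottle down upright in the pen and let go with the gate open, then shut the gate and dropped the latch bar into the catch; I handed the job in at about 25 s, with the cup, dish and mouse untouched, but no verdict came back.

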